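# Sort the shoe parts, then hold the loupe in focus over the wear mark

### The arm

A 6-joint arm with a two-finger parallel gripper is mounted at the origin on the work surface. World frame = base frame: x ahead of the robot, y to its left, z up, the work surface at z = 0. Lengths are in mm, angles in rad, forces in N, time in s.
With the tool pointing down it reaches from about 325 to 900 mm from the base axis. Payload 6.1 kg.
Tool frame: the origin (TCP) lies on the centre line of the jaws, within the pads' length; the fingertips stand 22 mm ahead of it and the grasp point (between the pads) lies 3 mm ahead of it; z points along the fingers, y is the line along which they close (so a half turn about z gives the same grasp; the last joint's range is limited). The gripper opens to 87 mm and grips with 3 to 60 N. Pads are 19 mm wide; open, the fingers measure 117 mm over their backs; the gripper's body (75 mm by 190 mm) begins 51 mm behind the grasp point.
Start: joints at [-1.434, 0.22, 1.526, -0, 1.395, -0.126], TCP at [162.359, -603.536, 244.538] pointing down, gripper open.
Joint ranges: [-2.98, 2.98], [-0.91, 2.08], [0.09, 2.57], [-1.24, 4.39], [0.2, 2.65], [-2.68, 2.68]. Speed limits (rad/s): [2.57, 2.57, 3.01, 3.14, 3.14, 3.14].

### API

Orientations are given as [roll, pitch, yaw] about the fixed x, y, z axes, in that order (R = Rz(yaw) Ry(pitch) Rx(roll)).
In Python, from rig import r, cams, workorder gives the robot as it stands.
- The arm moves only by the shell command python3 -m inch 'ROWS' [FORCE]. ROWS is JSON, a list of rows, each a list of 3 entries, a list of its own where there are three numbers: the closure, from 0 (fully open) to 1 (shut), then the shift along the tool's x, y, z in cm, then the turn about the tool's z in units of 6 degrees (1.0 is 6 degrees). In form: [[jaw, [tx, ty, tz], twist], ...]. A call has 1 to 8 rows; each row shifts and turns the commanded pose from where the row before left it, along the tool's axes as they then stand; what a row does not reach is not made up. A row lasts 1/12 s, in which the tool goes at most 41.7 mm and 7.16 degrees, less where a joint would pass 70% of its speed; a pose out of reach is approached as far as the arm can. A call is refused whole if a number of a shift passes 4.17 or a number of a turn 1, either way. A call with a gripper value outside its range is refused whole. The fingers move at their own pace and stop on an object; FORCE is the grip in N (left out, the last holds). Time passes only in rows, so rows that do not move let the fingers close. It gives the time, the measured TCP pose, the force, the opening and the grip force at its end, in the units of the state.
- r.state(): the state, without advancing time (a new reading comes with each control period).
- cams.capture(name): name is "scene" or "top" or "wrist"; returns (picture, depth): 400x640x3 uint8, blue, green, red; 400x640 float32, mm along the optical axis (not along the pixel's ray), 0 where there is no reading.
- cams.camera_info(name): a dict with "camera_matrix" (3x3 intrinsics, pixels), "distortion" ([k1, k2, p1, p2, k3] as OpenCV has them; the pictures are not rectified), "rvec" (rotation vector, rad) and "tvec" (3), from world to camera coordinates, as OpenCV has them; the wrist camera has in their place "hand_eye" (4x4, takes a point from camera to tool coordinates, whose origin is the TCP and whose axes are the flange's). Camera axes: x right, y down, z forward; pixel columns grow to the right and rows downward; lengths in mm; the calibration is good to about 2 mm. A picture is of the moment at which its call begins: read the wrist's pose just before it. camera_info takes no time and is no camera call.
- workorder.finish_job(): hands the job in; it is judged then, once.
The state is a dict: "clock": time; "joint_positions": joint angles; "dq": joint speeds; "joint_efforts": joint torques, N m; "tool_pos": TCP position; "orientation": TCP orientation; "ft_force": force on the tool from outside, world axes, zero at the start; "ft_torque": the same for the moment, N m; "grip_width": opening from 0.0 (shut) to 1.0 (fully open); "gripper_force": force on a finger pad.
Only numpy, scipy, OpenCV 4.12 (cv2) and the standard library are available. Lean on these libraries where they do the work, as an engineer would, in place of code of your own. Each camera call takes 0.05 s, during which the arm holds its last target. There are 200 camera calls.

### The job

Strip-down inspection of a tram collector shoe: put the loose porcelain spacer into the bin that already holds a spacer, and the loose carbon insert into the bin that already holds an insert. Then pick up the loupe by its handle and hold it level with the lens centred over the wear mark on the clamped insert, the middle of the lens rim at the height of the brass pointer on the gauge post, and finish while still holding it there, steady and clear of the fixture. Leave the caliper, the empty bracket, the jar and the can where they are, do not shift the brass pointer, and do not knock the loupe against the fixture.

Things in the scene. Friction and masses are not known exactly. Their poses are not given: they have to be found in the camera images.
- spacer: The loose cream porcelain spacer to sort: a ribbed round cylinder 44 mm in diameter and 32 mm tall, standing on end on the bench with a dark bore spot on top, 90 g (varies). Origin: centre of its underside; z up along its axis.
- insert: The loose pewter-grey carbon insert to sort: a block 70 x 26 x 24 mm (x, y, z) lying flat on the bench, 80 g (varies). Origin: centre of its underside; x along its length, z up.
- bin_spacers: Open aluminium bin for spacers, fixed on the bench; it already holds one spacer. Outside 200 x 140 x 45 mm (x, y, z), walls and floor 5 mm. Origin: centre of its underside; z up. Its half at -x (towards the robot) is empty. The two bins look the same and may stand at the left or at the right.
- bin_inserts: The same bin for inserts, fixed on the bench; it already holds one carbon insert, in its +x half. Outside 200 x 140 x 45 mm, walls and floor 5 mm. Origin: centre of its underside; z up. Its half at -x is empty.
- sample_spacer: The spacer that is already in the spacers' bin, the same as the loose one; it must stay in its bin. Origin: centre of its underside.
- sample_insert: The carbon insert that is already in the inserts' bin, the same as the loose one; it must stay in its bin. Origin: centre of its underside.
- loupe: Hand loupe lying flat, lens away from the robot, 90 g (varies): black bar handle 85 x 14 x 18 mm (x, y, z), short neck, steel ring 62 mm across and 10 mm high with a glass lens, undersides in one plane. Origin: middle of the handle's underside; x along the handle to the lens, z up, square to the lens. Centre of mass about 15 to 25 mm from the origin towards the lens.
- lens (a point): Centre of the loupe's lens ring, at half its height: 80 mm along x from the loupe's origin and 5 mm above its underside. Axes as the loupe's.
- fixture: Fixed inspection fixture: dark steel plate 110 x 140 x 12 mm (x, y, z), on it an olive-drab shoe clamp bracket holding a carbon insert 70 x 26 x 24 mm whose top is 44 mm above the bench. A steel gauge post, 8 mm thick, rises to 165 mm above the bench at x = +45, y = +55 mm. Origin: centre of the plate's underside; z up.
- wear_mark (a point): The wear mark: a dark round pit in the middle of the top of the clamped insert, straight above the fixture's origin, 44 mm above the bench.
- focus_pointer (a point): Tip of the brass pointer, a 4 mm bar on a brass collar (18 mm in diameter, 12 mm high, slides stiffly) on the gauge post; its height, 115 to 150 mm above the bench, marks the focal height. The tip lies 52 mm to the side of the wear mark. Axes as the fixture's, z up.
- caliper: Bystander: polished steel caliper lying flat, 170 mm long and up to 14 mm high, jaws about 55 mm wide. Origin: under the middle of its beam; x along the beam.
- spare_bracket: Bystander: loose olive-drab shoe clamp bracket, empty, 90 x 50 x 32 mm. Origin: centre of its underside.
- jar: Bystander: small glass jar, 52 mm in diameter, 55 mm tall. Origin: centre of its underside.
- oil_can: Bystander: dark steel can, 60 mm in diameter, 130 mm tall. Origin: centre of its underside.
Mind the look-alikes: they are no part of the job. What is shaped like the insert but pink or red is not meant.

How it is judged:
By the outcome, as a careful person would: the job done as asked, in the order asked, and still so for the second after the job is handed in, while the arm keeps its last pose, push and grip.
It also fails if it takes over 69 s, if anything falls off the work surface, if the arm or the gripper's body presses on something with over 40 N, if the wrist force passes 120 N, or if a joint passes its speed limit or range.

## Working session

There is one attempt and no reset: what is moved stays moved. The work goes in short steps, Python scripts to look and compute and a shell command to move; the robot and the scene stay as the last step left them, time stands still between calls to the robot, and variables do not carry over. Pictures are saved under pics/ and viewed, at most 10 in all, crops included, and the job is handed in when it is done.

```bash
ls; mkdir -p pics
cat > h.py <<'E'
import numpy as np, cv2
from rig import r, cams, workorder
def cap(n):
    im,d=cams.capture(n); np.savez('pics/%s.npz'%n,im=im,d=d); return im,d
def world(n,u,v,d=None,z=None):
    c=cams.camera_info(n);K=np.array(c['camera_matrix'],float);D=np.array(c['distortion'],float)
    R=cv2.Rodrigues(np.array(c['rvec'],float))[0];t=np.array(c['tvec'],float).ravel()
    p=cv2.undistortPoints(np.array([[[u,v]]],float),K,D)[0,0]
    ray=R.T@np.array([p[0],p[1],1.]);o=-R.T@t
    s=d if d is not None else (z-o[2])/ray[2]
    return o+s*ray
E
python3 - <<'E'
from h import *
for n in('top','scene'):
    im,d=cap(n);cv2.imwrite('pics/%s.png'%n,im)
    c=cams.camera_info(n);print(n,-cv2.Rodrigues(np.array(c['rvec']))[0].T@np.array(c['tvec']).ravel())
print(cams.camera_info('wrist')['hand_eye']); print(r.state())
E
```

```text
pics
top [ 4.10693043e+02 -5.31725496e-01  1.30620868e+03]
scene [ 882.09711321 -453.44222584  789.96268401]
[[ 2.53992532e-04 -9.65175941e-01 -2.61601489e-01  7.18355390e+01]
 [ 9.99999615e-01  4.64915904e-04 -7.44388766e-04 -5.27025649e-01]
 [ 8.40088820e-04 -2.61601200e-01  9.65175687e-01 -1.40222930e+02]
 [ 0.00000000e+00  0.00000000e+00  0.00000000e+00  1.00000000e+00]]
{'clock': 0.1, 'joint_positions': array([-1.43408669e+00,  2.21124367e-01,  1.52750862e+00, -1.72759090e-05,
        1.39473498e+00, -1.26108292e-01]), 'dq': array([-0.0013122 , -0.0021906 , -0.00334259,  0.00044596,  0.00145542,
       -0.00035758]), 'joint_efforts': array([ 8.20148980e-04, -4.95943701e+01, -3.88520837e+01,  7.02242064e-02,
        5.15288219e-02, -4.28573196e-05]), 'tool_pos': array([ 162.28903848, -603.00682387,  243.55451286]), 'orientation': array([-3.13982930e+00, -2.06420236e-04,  2.62820789e-01]), 'ft_force': array([-0.28254743,  0.0728638 ,  0.74764662]), 'ft_torque': array([-0.02116355,  0.02999606, -0.02828193]), 'gripper_force': 0.0, 'grip_width': 1.0014161814644262}
```

View pics/top.png

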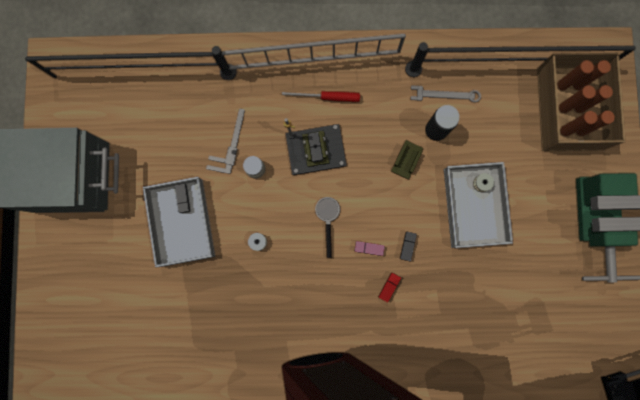

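View pics/scene.png

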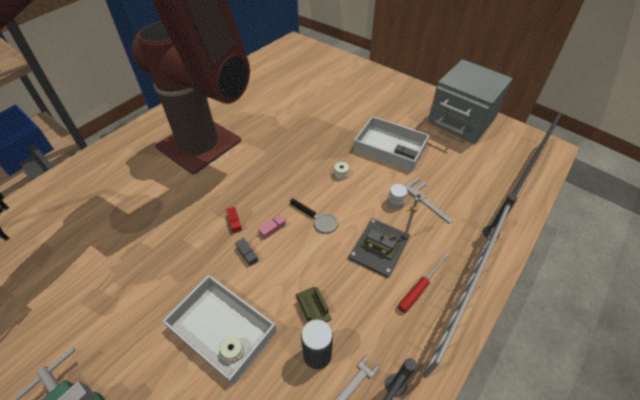

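Top view: the loose spacer is at (257,242). The inserts' bin is on the left at (178,222) and the spacers' bin on the right at (478,205). The loupe lens is at (327,210), the fixture at (316,149) and its pointer near (288,125).

Insert candidates are grey (408,246), pink (370,248) and red (390,287). Grey fits the description "pewter-grey". I'll confirm it in an enlarged crop.

Run:
```python
from h import *
im=np.load('pics/top.npz')['im']
a=cv2.resize(im[190:300,235:435],None,fx=4,fy=4,interpolation=cv2.INTER_CUBIC)
cv2.imwrite('pics/c1.png',cv2.convertScaleAbs(a,alpha=1.5))
a=cv2.resize(im[100:200,230:360],None,fx=6,fy=6,interpolation=cv2.INTER_CUBIC)
cv2.imwrite('pics/c2.png',cv2.convertScaleAbs(a,alpha=1.5))
```

```text
(no output)
```

View pics/c1.png

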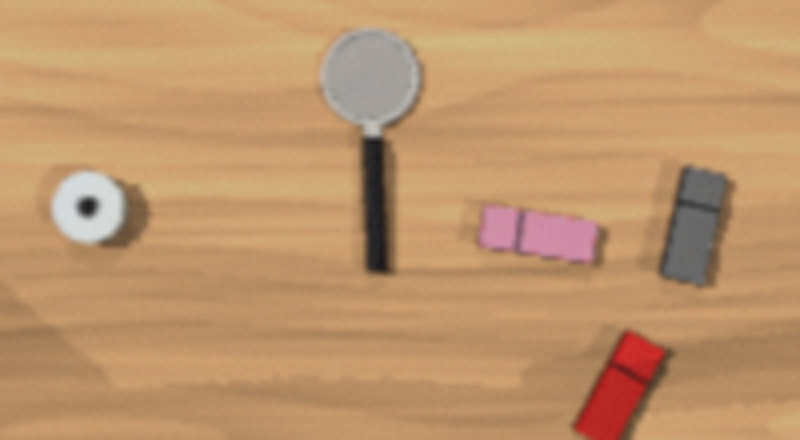

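View pics/c2.png

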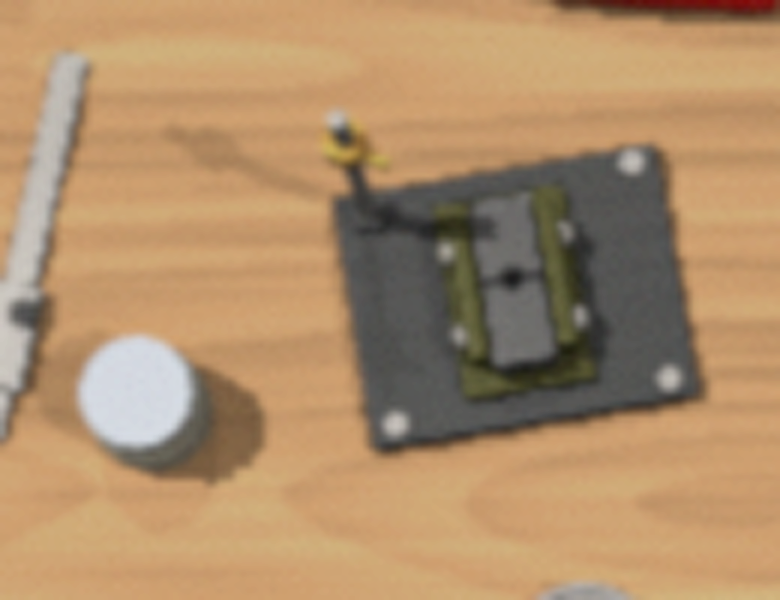

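The crops confirm the grey block at c1 (695,226) as the insert; pink (540,235) and red (620,385) are decoys. In c2 the wear mark is at (512,278), the pointer tip at (385,160) and the post top at (337,118).

Run:
```python
from h import *
f=np.load('pics/top.npz')['d']
def p(nm,x,y,s,ox,oy,z):
    u=(x+.5)/s-.5+ox;v=(y+.5)/s-.5+oy
    w=world('top',u,v,z=z);dd=f[int(round(v)),int(round(u))];print(nm,w.round(1),'depth:',world('top',u,v,d=dd).round(1));return w
A=lambda n,x,y,z:p(n,x,y,4,235,190,z)
B=lambda n,x,y,z:p(n,x,y,6,230,100,z)
A('spacer',88,207,32)
c=[A('ins',x,y,24) for x,y in((685,168),(728,175),(705,285),(661,275))]
print('ins c',np.mean(c,0),'yaw',np.degrees(np.arctan2(*((c[0]+c[1]-c[2]-c[3])[[1,0]]))), np.linalg.norm(c[0]-c[3]),np.linalg.norm(c[0]-c[1]))
a=A('ring',371,77,10);b=A('hend',378.5,272,18);m=A('hstart',373,137,18)
print('loupe yaw',np.degrees(np.arctan2(*(a-b)[[1,0]])),'L',np.linalg.norm((a-b)[:2]), 'O',a-80*(a-b)/np.linalg.norm(a-b))
B('mark',512,278,44)
c=[B('plate',x,y,12) for x,y in((338,200),(655,150),(703,400),(378,450))]
print(np.mean(c,0),np.degrees(np.arctan2(*((c[0]+c[1]-c[2]-c[3])[[1,0]]))))
B('post',337,118,165);B('tip',385,160,130);B('jar',137,392,55)
for n,(u,v,z) in dict(binL=(178,222,0),binR=(478,205,0),pink=(370,248,24)).items(): print(n,world('top',u,v,z=z).round(1))
def poly(l,pts,z=45):
    c=[world('top',u,v,z=z) for u,v in pts];m=np.mean(c,0);e=c[0]+c[1]-c[2]-c[3];print(l,m.round(1),np.degrees(np.arctan2(e[1],e[0])),np.linalg.norm(c[0]-c[1]),np.linalg.norm(c[0]-c[3]))
poly('L',((145,187),(200,179),(212,258),(156,266)))
poly('R',((446,166),(506,163),(511,244),(452,248)))
im=np.load('pics/scene.npz')['im']
cv2.imwrite('pics/c3.png',cv2.convertScaleAbs(cv2.resize(im[175:285,330:450],None,fx=5,fy=5,interpolation=cv2.INTER_CUBIC),alpha=1.5))
print(r.state()['clock'])
```

```text
spacer [448.4 181.3  32. ] depth: [448.5 181.6  30. ]
ins [ 467.4 -185.    24. ] depth: [ 467.4 -185.    23.4]
ins [ 462.7 -211.2   24. ] depth: [ 463.6 -214.8    2.2]
ins [ 395.7 -195.2   24. ] depth: [ 395.4 -199.7   -5.8]
ins [ 402.2 -168.5   24. ] depth: [ 402.2 -168.4   24.7]
ins c [ 432.01034043 -189.95546138   24.        ] yaw -13.836521789416215 67.2419948171406 26.671005190928962
ring [527.7   7.2  10. ] depth: [527.8   7.2   9.1]
hend [406.4   4.2  18. ] depth: [406.4   4.3  -2.7]
hstart [489.6   6.4  18. ] depth: [489.7   6.4  16.3]
loupe yaw 1.3851539667013175 L 121.27571972960456 O [447.86385387   5.23072685  15.26578668]
mark [680.7  35.4  44. ] depth: [680.2  35.3  46.3]
plate [722.4 109.4  12. ] depth: [722.6 109.5  11.1]
plate [741.6 -24.8  12. ] depth: [746.  -25.1  -5.4]
plate [634.3 -43.1  12. ] depth: [637.1 -43.6  -4.4]
plate [615.3  93.3  12. ] depth: [616.7  94.    3.3]
[678.38877725  33.72881338  12.        ] 9.123968049984649
post [716.8  96.6 165. ] depth: [717.4  96.8 162.6]
tip [709.3  81.2 130. ] depth: [741.9  90.2   1.6]
jar [634.  188.1  55. ] depth: [633.7 187.9  56.6]
binL [500.9 385.4   0. ]
binR [ 532.7 -371.6    0. ]
pink [428.6 -96.   24. ]
L [497.3 371.8  45. ] 9.039944268110279 137.5511513709511 196.18622756160636
R [ 528.6 -360.8   45. ] 1.428021336743978 147.337565440686 200.17858685110215
0.1
```

View pics/c3.png

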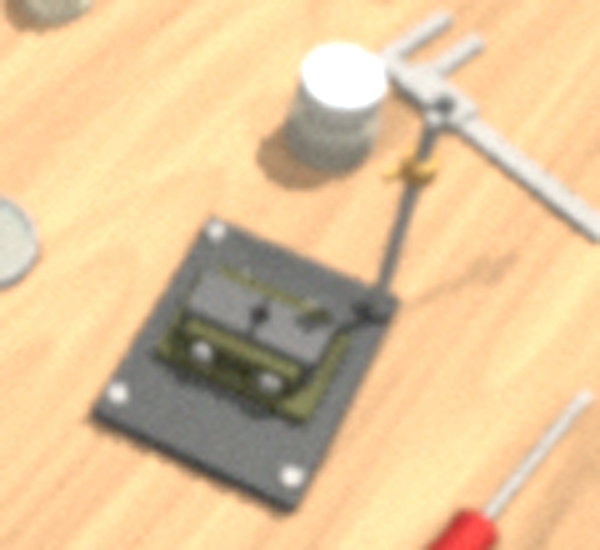

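Everything agrees with the stated geometry: fixture at (680,35) with yaw of about 9°, post at (716,96), loupe origin at (448,5). I'll square the tool to world yaw 0 and head for the spacer.

```bash
python3 -m inch '[[0,[0,0,0],1],[0,[0,0,0],1],[0,[0,0,0],0.51],[0,[1.4,-3.8,0],0],[0,[1.4,-3.8,0],0],[0,[1.4,-3.8,0],0],[0,[1.4,-3.8,0],0],[0,[1.4,-3.8,0],0]]' 25
python3 -m inch '[[0,[1.4,-3.8,0],0],[0,[1.4,-3.8,0],0],[0,[1.4,-3.8,0],0],[0,[1.4,-3.8,0],0],[0,[1.4,-3.8,0],0],[0,[1.4,-3.8,0],0],[0,[1.4,-3.8,0],0],[0,[1.4,-3.8,0],0]]'
python3 -m inch '[[0,[1.4,-3.8,0],0],[0,[1.4,-3.8,0],0],[0,[1.4,-3.8,0],0],[0,[1.4,-3.8,0],0],[0,[1.4,-3.8,0],0],[0,[1.4,-3.8,0],0],[0,[1.4,-3.8,0],0],[0,[0,0,0],0]]'
```

```text
clock: 0.77
tool_pos: [232.5, -411.5, 243.7]
orientation: [-3.14, 0.0, -0.001]
ft_force: [1.1, -1.3, 1.1]
grip_width: 1.0
gripper_force: 0.0
clock: 1.43
tool_pos: [344.3, -107.6, 244.5]
orientation: [3.141, -0.001, -0.001]
ft_force: [1.3, -0.0, 0.3]
grip_width: 1.003
gripper_force: 0.0
clock: 2.1
tool_pos: [443.0, 162.2, 243.8]
orientation: [-3.139, 0.001, 0.005]
ft_force: [-0.6, -0.7, 0.0]
grip_width: 1.0
gripper_force: 0.0
```

```bash
python3 -m inch '[[0,[0.5,-1.9,3],0],[0,[0,0,3.5],0],[0,[0,0,3.5],0],[0,[0,0,3.5],0],[0,[0,0,3.5],0],[0,[0,0,0],0],[0,[0,0,0],0],[0,[0,0,0],0]]'
```

```text
clock: 2.77
tool_pos: [448.5, 175.5, 76.2]
orientation: [-3.141, -0.002, -0.0]
ft_force: [0.6, -0.7, 0.5]
grip_width: 0.995
gripper_force: 0.0
```

```bash
python3 -m inch '[[0,[0,-0.6,1.5],0],[0,[0,0,1.5],0],[0,[0,0,1.4],0],[0,[0,0,0.5],0],[0,[0,0,0],0],[1,[0,0,0],0],[1,[0,0,0],0],[1,[0,0,0],0]]' 25
python3 -m inch '[[1,[0,0,0],0],[1,[0,0,0],0],[1,[0,0,0],0],[1,[0,0,0],0],[1,[0,0,0],0],[1,[0,0,0],0]]'
```

```text
clock: 3.43
tool_pos: [448.6, 181.7, 27.0]
orientation: [-3.141, -0.003, -0.0]
ft_force: [-0.4, 0.1, -0.2]
grip_width: 0.854
gripper_force: 0.0
clock: 3.93
tool_pos: [447.4, 181.4, 25.6]
orientation: [3.142, 0.0, -0.0]
ft_force: [-0.1, 1.0, 1.2]
grip_width: 0.5
gripper_force: 25.0
```

```bash
python3 -m inch '[[1,[0,0,-2.5],0],[1,[0,0,-4],0],[1,[0,0,-4],0],[1,[0,0,-4],0],[1,[0.2,3.5,0],0],[1,[0.2,4,0],0],[1,[0.2,4,0],0],[1,[0.2,4,0],0]]'
python3 -m inch '[[1,[0.3,4,0],0],[1,[0.2,4,0],0],[1,[0.2,4,0],0],[1,[0.3,4,0],0],[1,[0.3,4,0],0],[1,[0.2,4,0],0],[1,[0.2,4,0],0],[1,[0.3,4,0],0]]'
python3 -m inch '[[1,[0.2,4,0],0],[1,[0.2,3,0],0],[1,[0,0,0],0],[1,[0,0,0],0],[1,[0,0,0],0]]'
python3 - <<'E'
from h import *
s=r.state();im,d=cap('wrist');np.savez('pics/pose.npz',p=s['tool_pos'],o=s['orientation'])
cv2.imwrite('pics/w1.png',im);print(s['tool_pos'],s['grip_width'],s['gripper_force'])
E
```

```text
clock: 4.6
tool_pos: [455.1, 25.2, 170.8]
orientation: [3.142, -0.001, 0.002]
ft_force: [1.3, 0.0, -1.5]
grip_width: 0.499
gripper_force: 25.0
clock: 5.27
tool_pos: [474.8, -295.4, 170.1]
orientation: [-3.141, 0.0, -0.0]
ft_force: [0.5, -0.0, -1.0]
grip_width: 0.497
gripper_force: 25.0
clock: 5.68
tool_pos: [478.9, -362.9, 169.7]
orientation: [-3.14, 0.001, -0.001]
ft_force: [-0.1, 0.1, -2.1]
grip_width: 0.498
gripper_force: 25.0
[ 478.91218565 -362.85136869  169.67965188] 0.49795925766827753 25.000031674280763
```

View pics/w1.png

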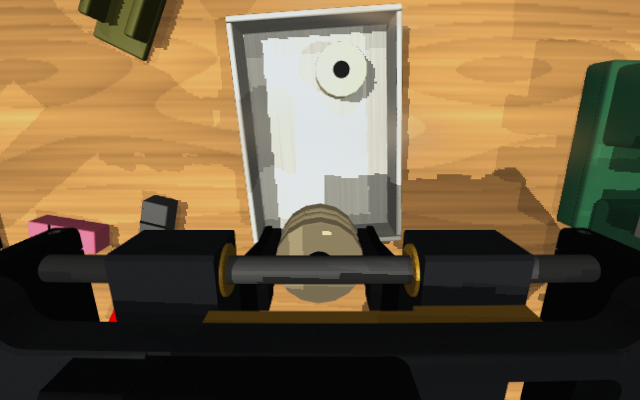

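The wrist view shows the spacer held at (320,250). The spacers' bin's far rim corners are at (227,18) and (401,6), its near right corner is at (401,240), and the sample spacer is at (341,69).

```bash
cat >> h.py <<'E'
from scipy.spatial.transform import Rotation as Ro
def wworld(u,v,p,o,z=None,d=None):
    c=cams.camera_info('wrist');K=np.array(c['camera_matrix'],float);D=np.array(c['distortion'],float);H=np.array(c['hand_eye'])
    q=cv2.undistortPoints(np.array([[[u,v]]],float),K,D)[0,0]
    R=Ro.from_euler('xyz',o).as_matrix()
    ray=R@H[:3,:3]@np.array([q[0],q[1],1]);org=R@H[:3,3]+p
    s=d if d is not None else (z-org[2])/ray[2]
    return org+s*ray
E
python3 - <<'E'
from h import *
P=np.load('pics/pose.npz')
for u,v in((227,18),(401,6),(401,240)): print(wworld(u,v,P['p'],P['o'],z=45).round(1))
print(wworld(341,69,P['p'],P['o'],z=37).round(1))
E
```

```text
[ 625.2 -289.5   45. ]
[ 633.5 -425.9   45. ]
[ 437.2 -439.3   45. ]
[ 588.3 -380.4   37. ]
```

```bash
python3 -m inch '[[1,[0.2,0.5,2],0],[1,[0,0,3.5],0],[1,[0,0,3.5],0],[1,[0,0,2.5],0],[1,[0,0,1.4],0],[1,[0,0,0.5],0],[1,[0,0,0],0],[1,[0,0,0],0]]'
python3 -m inch '[[1,[0,0,0.3],0],[1,[0,0,0],0],[1,[0,0,0],0],[0.3,[0,0,0],0],[0.3,[0,0,0],0],[0.3,[0,0,0],0]]'
```

```text
clock: 6.4
tool_pos: [482.4, -368.9, 38.1]
orientation: [3.14, -0.002, 0.001]
ft_force: [-0.4, 0.3, -1.0]
grip_width: 0.498
gripper_force: 25.0
clock: 6.9
tool_pos: [481.6, -368.8, 34.0]
orientation: [3.141, -0.001, -0.0]
ft_force: [0.3, -0.3, -0.3]
grip_width: 0.637
gripper_force: 0.0
```

```bash
python3 -m inch '[[0.3,[0,0,-2],0],[0.3,[0,0,-4],0],[0.3,[0,0,-4],0],[0,[0,0,-4],0],[0,[-1,-3.8,0],0],[0,[-1,-3.8,0],0],[0,[-1,-3.8,0],0],[0,[-1,-3.8,0],0]]'
python3 -m inch '[[0,[-1,-2.7,0],0],[0,[0,0,0],1],[0,[0,0,0],1],[0,[0,0,0],0.3],[0,[0,0,0],0],[0,[0,0,0],0]]'
python3 - <<'E'
from h import *
s=r.state();im,d=cap('wrist');np.savez('pics/pose.npz',p=s['tool_pos'],o=s['orientation'])
cv2.imwrite('pics/w2.png',im);print(s['tool_pos'],s['orientation'])
E
```

```text
clock: 7.57
tool_pos: [440.8, -215.3, 173.9]
orientation: [3.141, -0.001, -0.001]
ft_force: [0.2, 1.0, 0.3]
grip_width: 0.965
gripper_force: 0.0
clock: 8.07
tool_pos: [431.5, -189.6, 173.8]
orientation: [3.141, -0.0, -0.24]
ft_force: [-0.7, -0.7, -0.4]
grip_width: 1.002
gripper_force: 0.0
[ 431.46404817 -189.5642679   173.77411361] [ 3.14149179e+00 -4.71079889e-04 -2.39510911e-01]
```

View pics/w2.png

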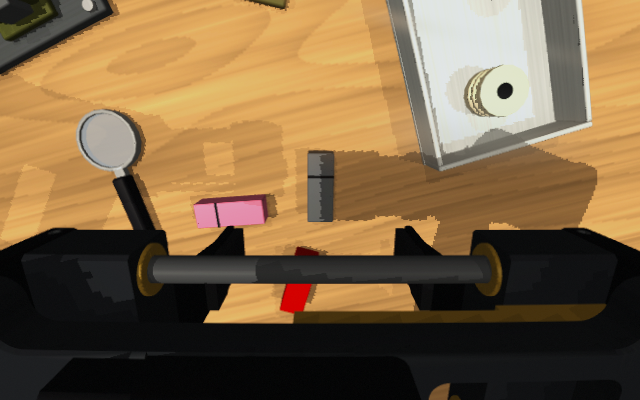

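The insert at (320,187) is lined up with the tool, and the placed spacer stands in its bin at (500,92). The pink block's end at (266,210) is close, so I'll go in with the jaws partly closed.

Run:
```python
from h import *
P=np.load('pics/pose.npz')
c=[wworld(u,v,P['p'],P['o'],z=24) for u,v in((308,151),(333.5,151),(333,205),(307.5,206))];print(np.round(c,1))
print(wworld(320,177,P['p'],P['o'],z=24).round(1),wworld(266,205,P['p'],P['o'],z=24).round(1))
b=wworld(320.5,222,P['p'],P['o'],z=0);print(b)
m=np.load('pics/wrist.npz')['d'];print([wworld(u,v,P['p'],P['o'],d=m[v,u]).round(1) for u,v in((320,155),(320,190),(320,200),(320,204),(320,208),(320,218))])
print([wworld(u,v,P['p'],P['o'],z=10).round(1) for u,v in((108,140),)],[wworld(u,v,P['p'],P['o'],z=18).round(1) for u,v in((122,178),)])
```

```text
[[ 471.9 -187.9   24. ]
 [ 466.1 -211.5   24. ]
 [ 413.9 -198.9   24. ]
 [ 419.  -173.9   24. ]]
[ 444.7 -193.    24. ] [ 429.8 -133.9   24. ]
[ 391.01012115 -180.60940124    0.        ]
[array([ 465.5, -198.1,   24.6]), array([ 431.9, -189.9,   23.7]), array([ 422. , -187.5,   23.8]), array([ 418.3, -186.6,   24.9]), array([ 413.8, -185.5,   23.5]), array([ 403.3, -183. ,   22.9])]
[array([529.1,   5. ,  10. ])] [array([489.9,   1. ,  18. ])]
```

```bash
python3 -m inch '[[0.4,[0.3,0.1,1],0],[0.4,[0,0,3],0],[0.4,[0,0,3.5],0],[0.4,[0,0,3.5],0],[0.4,[0,0,2],0],[0.4,[0,0,1],0],[0.4,[0,0,0],0],[0.4,[0,0,0],0]]'
python3 -m inch '[[0.4,[0,0,0.7],0],[1,[0,0,0],0],[1,[0,0,0],0],[1,[0,0,0],0],[1,[0,0,0],0],[1,[0,0,0],0],[1,[0,0,0],0],[1,[0,0,0],0]]'
```

```text
clock: 8.78
tool_pos: [434.2, -191.4, 33.5]
orientation: [-3.141, 0.001, -0.241]
ft_force: [0.5, -0.6, 0.3]
grip_width: 0.611
gripper_force: 0.0
clock: 9.45
tool_pos: [434.4, -191.4, 27.0]
orientation: [3.141, -0.001, -0.241]
ft_force: [-1.2, 0.1, 4.9]
grip_width: 0.299
gripper_force: 25.0
```

```bash
python3 -m inch '[[1,[0,0,-2.5],0],[1,[0,0,-4],0],[1,[0,0,-4],-1],[1,[0,0,-4],-1],[1,[0,0,0],-0.3],[1,[0,-3.5,0],0],[1,[0.1,-4,0],0],[1,[0.1,-4,0],0]]'
python3 -m inch '[[1,[0.1,-4,0],0],[1,[0.1,-4,0],0],[1,[0.1,-4,0],0],[1,[0.1,-4,0],0],[1,[0.1,-4,0],0],[1,[0.1,-4,0],0],[1,[0.1,-4,0],0],[1,[0.1,-4,0],0]]'
python3 -m inch '[[1,[0.1,-4,0],0],[1,[0.1,-4,0],0],[1,[0.1,-3,0],0],[1,[0,0,0],-1],[1,[0,0,0],-0.5],[1,[0,0,0],0],[1,[0,0,0],0]]'
python3 - <<'E'
from h import *
s=r.state();im,d=cap('wrist');np.savez('pics/pose.npz',p=s['tool_pos'],o=s['orientation'])
cv2.imwrite('pics/w3.png',im);print(s['tool_pos'],s['orientation'])
E
```

```text
clock: 10.12
tool_pos: [435.7, -75.5, 171.6]
orientation: [-3.142, -0.0, -0.003]
ft_force: [0.5, 1.0, -1.6]
grip_width: 0.296
gripper_force: 25.0
clock: 10.78
tool_pos: [443.4, 245.8, 171.3]
orientation: [3.141, 0.0, 0.0]
ft_force: [0.1, -0.0, -0.4]
grip_width: 0.295
gripper_force: 25.0
clock: 11.37
tool_pos: [446.7, 353.6, 170.9]
orientation: [3.141, 0.001, 0.155]
ft_force: [0.2, 1.5, -1.1]
grip_width: 0.297
gripper_force: 25.0
[446.66935053 353.64730102 170.94806558] [3.14114754e+00 1.01646511e-03 1.55470640e-01]
```

View pics/w3.png

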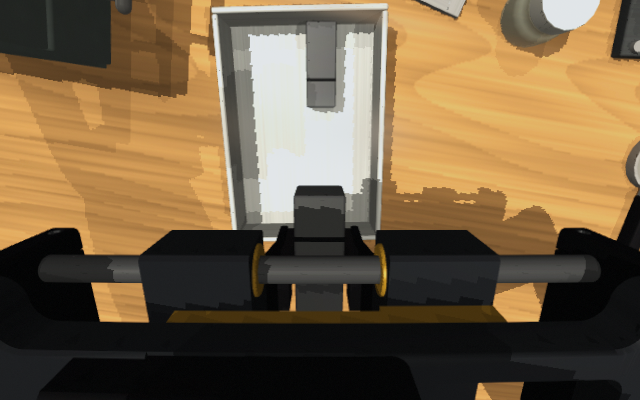

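The insert is held level and square above the inserts' bin. The far rim corners are at (214,10) and (386,6), the near right one is at about (378,238), and the sample insert is at (320,62).

Run:
```python
from h import *
P=np.load('pics/pose.npz')
c=[wworld(u,v,P['p'],P['o'],z=45) for u,v in((214,10),(386,6),(378,238),(235,238))];print(np.round(c,1))
m=(c[0]+c[1])/2;R=Ro.from_euler('xyz',P['o']).as_matrix()
e=c[1]-c[0];yaw=np.arctan2(e[0],-e[1]);print('yaw',np.degrees(yaw),np.linalg.norm(e))
t=m-150*np.array([np.cos(yaw),np.sin(yaw),0]);print('target',t,'tool shift cm',(R.T@(t-P['p']))/10)
```

```text
[[584.4 459.6  45. ]
 [608.  326.4  45. ]
 [415.6 292.9  45. ]
 [394.5 426.6  45. ]]
yaw 10.012735216533088 135.2271636767709
target [448.48962193 366.95064059  45.        ] tool shift cm [ 0.39862932 -1.29170823 12.59383417]
```

```bash
python3 -m inch '[[1,[0.4,-1.3,2],0],[1,[0,0,3.5],0],[1,[0,0,3.5],0],[1,[0,0,2.5],0],[1,[0,0,1.4],0],[1,[0,0,0.6],0],[1,[0,0,0],0],[1,[0,0,0],0]]'
python3 -m inch '[[1,[0,0,0.3],0],[1,[0,0,0],0],[1,[0,0,0],0],[0.5,[0,0,0],0],[0.5,[0,0,0],0],[0.5,[0,0,0],0]]'
```

```text
clock: 12.08
tool_pos: [449.7, 367.2, 37.3]
orientation: [-3.141, -0.001, 0.156]
ft_force: [-0.1, 0.5, 0.0]
grip_width: 0.299
gripper_force: 25.0
clock: 12.58
tool_pos: [449.3, 367.5, 34.1]
orientation: [-3.141, -0.001, 0.157]
ft_force: [-0.5, 0.5, -0.4]
grip_width: 0.438
gripper_force: 0.0
```

```bash
python3 -m inch '[[0.5,[0,0,-2],0],[0.5,[0,0,-4],0],[0.5,[0,0,-4],0],[0.3,[0,0,-4],1],[0,[0,0,-4],0.5],[0,[0,0,-3.6],0],[0,[1.6,3.6,0],0],[0,[1.6,3.6,0],0]]'
python3 -m inch '[[0,[1.6,3.6,0],0],[0,[1.6,3.6,0],0],[0,[1.6,3.6,0],0],[0,[1.6,3.6,0],0],[0,[1.6,3.6,0],0],[0,[1.6,3.6,0],0],[0,[1.6,3.6,0],0],[0,[0.6,0.8,0],0]]'
python3 -m inch '[[0,[0,0,0],0],[0,[0,0,0],0],[0,[0,0,0],0],[0,[0,0,0],0]]'
python3 - <<'E'
from h import *
s=r.state();im,d=cap('wrist');p,o=s['tool_pos'],s['orientation'];np.savez('pics/pose.npz',p=p,o=o)
print(p,o)
# collar/pointer pixels via depth: world map in region
hh,ww=d.shape;W=np.full((hh,ww,3),np.nan)
for v in range(0,230):
    for u in range(150,450):
        if d[v,u]>0: W[v,u]=wworld(u,v,p,o,d=d[v,u])
np.save('pics/W.npy',W)
z=W[:,:,2];k=(z>100)&(abs(W[:,:,0]-711)<30)&(abs(W[:,:,1]-88)<30)
vs,us=np.where(k)
for v,u in list(zip(vs,us))[::max(1,len(vs)//40)]: print(v,u,W[v,u].round(0),im[v,u])
if len(vs):
    a,b,c,e=max(vs.min()-25,0),vs.max()+60,us.min()-30,us.max()+140
    print(a,b,c,e); cv2.imwrite('pics/w4.png',cv2.resize(im[a:b,c:e],None,fx=3,fy=3,interpolation=cv2.INTER_CUBIC))
else: cv2.imwrite('pics/w4.png',im)
E
```

```text
clock: 13.25
tool_pos: [482.3, 296.8, 254.0]
orientation: [-3.138, -0.007, 0.004]
ft_force: [1.5, -0.3, -1.4]
grip_width: 0.789
gripper_force: 0.0
clock: 13.92
tool_pos: [600.5, 29.8, 249.8]
orientation: [3.139, -0.001, -0.004]
ft_force: [-0.9, 0.0, -0.2]
grip_width: 1.001
gripper_force: 0.0
clock: 14.25
tool_pos: [598.4, 36.9, 249.6]
orientation: [-3.141, 0.0, 0.002]
ft_force: [0.6, 0.3, 0.5]
grip_width: 0.997
gripper_force: 0.0
[598.41755133  36.8956321  249.55110341] [-3.14112495e+00  3.07696971e-04  1.88728903e-03]Traceback (most recent call last):
  File "<stdin>", line 8, in <module>
  File "h.py", line 14, in wworld
    c=cams.camera_info('wrist');K=np.array(c['camera_matrix'],float);D=np.array(c['distortion'],float);H=np.array(c['hand_eye'])
ValueError: time passes only in moves, steps and waits
```

Run:
```python
from h import *
f=np.load('pics/wrist.npz');im,d=f['im'],f['d'];P=np.load('pics/pose.npz');p,o=P['p'],P['o']
c=cams.camera_info('wrist');K=np.array(c['camera_matrix'],float);D=np.array(c['distortion'],float);H=np.array(c['hand_eye'])
v,u=np.mgrid[0:400,0:640];q=cv2.undistortPoints(np.stack([u,v],-1).reshape(-1,1,2).astype(float),K,D)[:,0]
C=np.c_[q,np.ones(len(q))]*d.reshape(-1,1);R=Ro.from_euler('xyz',o).as_matrix()
W=((C@H[:3,:3].T+H[:3,3])@R.T+p).reshape(400,640,3)
k=(W[...,2]>100)&(abs(W[...,0]-711)<30)&(abs(W[...,1]-88)<30)&(d>0)
hsv=cv2.cvtColor(im,cv2.COLOR_BGR2HSV);br=k&(hsv[...,1]>100)
vs,us=np.where(k);print(K[0,0],vs.min(),vs.max(),us.min(),us.max(),k.sum(),br.sum())
b=W[br];print(b.min(0),b.max(0))
# distance to mark for brass
r_=np.hypot(b[:,0]-680,b[:,1]-35.5)
for lo in range(46,84,3):
    s=b[(r_>=lo)&(r_<lo+3)]
    if len(s): print(lo,len(s),np.percentile(s[:,2],[10,50,90]).round(1),s.mean(0).round(1))
a,e,l,m=max(vs.min()-20,0),vs.max()+60,us.min()-20,us.max()+110
print(a,l);cv2.imwrite('pics/w4.png',cv2.resize(im[a:e,l:m],None,fx=3,fy=3,interpolation=cv2.INTER_CUBIC)[:600,:800])
```

```text
303.01507015202964 38 69 227 267 662 433
[706.13777796  79.55443066 124.48376955] [726.40036741 105.49911883 165.59176428]
52 20 [130.7 132.4 133.8] [707.9  81.2 132.3]
55 22 [131.1 132.2 133. ] [709.5  83.7 132.1]
58 21 [131.9 132.9 133.3] [711.   86.3 132.6]
61 47 [130.1 132.8 136.4] [712.5  89.5 133.1]
64 91 [128.2 135.7 136.8] [713.8  91.5 134.3]
67 86 [132.8 136.1 137.3] [715.5  93.8 135.9]
70 69 [135.1 136.7 153.5] [717.   96.2 139.6]
73 46 [135.6 136.3 136.9] [718.4  99.  136.9]
76 28 [135.  136.1 137.1] [719.5 101.6 136. ]
79 3 [135.2 135.7 135.9] [717.8 105.3 135.6]
18 207
```

View pics/w4.png

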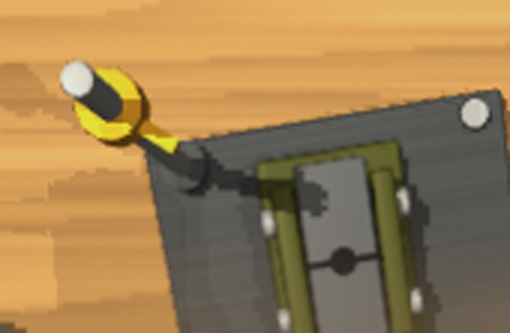

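The picture shows the brass pointer at (160,138) and the wear mark at (344,262). The bar's top is at 132.5 and the collar's at 136.3, so the pointer's height is about 130.4 mm. Next I'll hover over the loupe handle and measure it by code.

```bash
python3 -m inch '[[0,[-3.2,0.8,0],0],[0,[-3.3,0.8,0],0],[0,[-3.3,0.8,0],0],[0,[-3.2,0.7,0],0],[0,[0,0,4],0],[0,[0,0,4],0],[0,[0,0,0],0],[0,[0,0,0],0]]'
python3 -m inch '[[0,[0,0,0],0],[0,[0,0,0],0]]'
python3 - <<'E'
from h import *
P=np.load('pics/pose.npz');print('mark',wworld(321.3,105,P['p'],P['o'],z=44))
s=r.state();im,d=cap('wrist');p,o=s['tool_pos'],s['orientation'];print(p,o)
c=cams.camera_info('wrist');K=np.array(c['camera_matrix'],float);D=np.array(c['distortion'],float);H=np.array(c['hand_eye'])
v,u=np.mgrid[0:400,0:640];q=cv2.undistortPoints(np.stack([u,v],-1).reshape(-1,1,2).astype(float),K,D)[:,0]
C=np.c_[q,np.ones(len(q))]*d.reshape(-1,1);R=Ro.from_euler('xyz',o).as_matrix()
W=((C@H[:3,:3].T+H[:3,3])@R.T+p).reshape(400,640,3)
hsv=cv2.cvtColor(im,cv2.COLOR_BGR2HSV)
X,Y,Z=W[...,0],W[...,1],W[...,2]
box=(d>0)&(abs(Y-6)<45)
lens=box&(X>490)&(X<570)&(hsv[...,1]<70)&(Z>3)&(Z<16)
vs,us=np.where(lens);cn=max(cv2.findContours(lens.astype(np.uint8),cv2.RETR_EXTERNAL,cv2.CHAIN_APPROX_NONE)[0],key=cv2.contourArea)
print('lens',lens.sum(),X[lens].min(),X[lens].max(),Y[lens].min(),Y[lens].max(),np.median(Z[lens]))
hd=box&(X>410)&(X<492)&(Z>10)&(Z<24)&(abs(Y-6)<20)&(hsv[...,2]<70)
print('handle',hd.sum(),X[hd].min(),X[hd].max(),np.median(Z[hd]))
for x in range(440,494,8):
    k=hd&(abs(X-x)<4)
    if k.sum(): print(x,k.sum(),Y[k].min().round(1),Y[k].max().round(1),Y[k].mean().round(1))
E
```

```text
clock: 14.97
tool_pos: [467.0, 5.3, 168.3]
orientation: [-3.141, 0.005, 0.001]
ft_force: [-0.0, 1.0, 0.6]
grip_width: 0.999
gripper_force: 0.0
clock: 15.13
tool_pos: [470.8, 4.4, 172.0]
orientation: [3.141, -0.004, 0.001]
ft_force: [-0.1, 0.0, -0.4]
grip_width: 1.0
gripper_force: 0.0
mark [681.19021577  35.4330072   44.        ]
[470.84198476   4.3832914  172.04828461] [ 3.14106423e+00 -3.68454868e-03  7.75422901e-04]
lens 3171 490.8824516282154 559.3617069404095 -22.423852211080202 38.27722727264862 7.325914410016281
handle 990 410.208090161525 491.8905762171341 17.80654485000379
440 98 -0.2 12.2 5.9
448 93 -0.1 12.2 6.1
456 102 -0.1 12.1 6.1
464 100 -0.1 12.1 6.0
472 98 -0.0 13.1 6.8
480 103 1.1 13.1 6.9
488 113 1.1 13.0 7.0
```

Mark at (681,35.4). Loupe lens at about (528.4,7.5), handle axis at y = 6.3 near x = 468, yaw 1.3°. All of these match the top view, so I'll grasp.

```bash
python3 -m inch '[[0.5,[-0.1,-0.2,2],-0.2],[0.5,[0,0,3.5],0],[0.5,[0,0,3.5],0],[0.5,[0,0,3],0],[0.5,[0,0,1.5],0],[0.5,[0,0,0],0],[0.5,[0,0,0],0],[0.5,[0,0,0],0]]' 40
python3 -m inch '[[0.5,[0,0,0.8],0],[0.5,[0,0,0.2],0],[0.5,[0,0,0],0],[0.5,[0,0,0],0]]'
```

```text
clock: 15.85
tool_pos: [470.0, 6.0, 36.6]
orientation: [3.141, -0.003, 0.021]
ft_force: [0.7, 1.4, 1.0]
grip_width: 0.527
gripper_force: 0.0
clock: 16.18
tool_pos: [468.2, 6.2, 24.9]
orientation: [3.142, -0.0, 0.021]
ft_force: [0.1, -0.1, -0.8]
grip_width: 0.498
gripper_force: 0.0
```

```bash
python3 -m inch '[[1,[0,0,0],0],[1,[0,0,0],0],[1,[0,0,0],0],[1,[0,0,0],0],[1,[0,0,0],0],[1,[0,0,0],0],[1,[0,0,0],0],[1,[0,0,0],0]]' 40
python3 -m inch '[[1,[0,0,-0.5],0],[1,[0,0,-2],0],[1,[0,0,-3],0],[1,[0,0,-3],0],[1,[0,0,-3],0],[1,[0,0,-3],0],[1,[0,0,-1],0],[1,[0,0,0],0]]'
python3 -m inch '[[1,[0,0,0],0],[1,[0,0,0],0],[1,[0,0,0],0]]'
```

```text
clock: 16.85
tool_pos: [468.0, 6.2, 24.6]
orientation: [3.142, 0.0, 0.021]
ft_force: [0.3, 0.4, 0.2]
grip_width: 0.16
gripper_force: 40.0
clock: 17.52
tool_pos: [470.2, 5.9, 182.9]
orientation: [3.14, -0.007, 0.021]
ft_force: [-0.4, 0.3, -0.4]
grip_width: 0.154
gripper_force: 40.0
clock: 17.77
tool_pos: [466.5, 6.4, 177.2]
orientation: [-3.141, 0.004, 0.021]
ft_force: [0.2, -0.0, -1.4]
grip_width: 0.158
gripper_force: 40.0
```

```bash
python3 -m inch '[[1,[1.5,-0.3,0],0],[1,[2.5,-0.4,0],0],[1,[2.5,-0.4,0],0],[1,[2.5,-0.4,0],0],[1,[2,-0.3,0],0],[1,[1.5,-0.3,0],0],[1,[1.5,-0.2,0],0],[1,[1,-0.1,0],0]]'
python3 -m inch '[[1,[0.3,-0.1,0],0],[1,[0,0,0],0],[1,[0,0,0],0],[1,[0,0,0],0],[1,[0,0,0],0],[1,[0,0,0],0]]'
cat > m.py <<'E'
from h import *
s=r.state();im,d=cap('wrist');p,o=s['tool_pos'],s['orientation'];print(p,o,s['joint_positions'])
c=cams.camera_info('wrist');K=np.array(c['camera_matrix'],float);D=np.array(c['distortion'],float);H=np.array(c['hand_eye'])
v,u=np.mgrid[0:400,0:640];q=cv2.undistortPoints(np.stack([u,v],-1).reshape(-1,1,2).astype(float),K,D)[:,0]
C=np.c_[q,np.ones(len(q))]*d.reshape(-1,1);R=Ro.from_euler('xyz',o).as_matrix()
W=((C@H[:3,:3].T+H[:3,3])@R.T+p).reshape(400,640,3)
X,Y,Z=W[...,0],W[...,1],W[...,2];zl=p[2]-19.6
k=(d>0)&(abs(Z-zl)<14)&(abs(X-p[0]-60)<40)&(abs(Y-p[1])<40)&(X>p[0]+28)
print(k.sum(),X[k].min(),X[k].max(),Y[k].min(),Y[k].max())
A=np.c_[X[k]-X[k].mean(),Y[k]-Y[k].mean(),np.ones(k.sum())];w=np.linalg.lstsq(A,Z[k],rcond=None)[0];print('plane',w,np.percentile(Z[k],[5,50,95]), 'expect lens z',zl)
cx,cy=(X[k].max()-31),(Y[k].min()+Y[k].max())/2;print('lens',cx,cy,'err',681-cx,35.4-cy)
for x0 in range(-28,32,8):
    j=k&(abs(X-cx-x0)<4)
    if j.sum(): print(x0,np.median(Z[j]).round(1),Z[j].max().round(1),Y[j].min().round(1),Y[j].max().round(1))
cv2.imwrite('pics/m%d.png'%(s['clock']*100),im)
E
python3 m.py
```

```text
clock: 18.43
tool_pos: [617.6, 33.7, 176.9]
orientation: [-3.141, 0.003, 0.021]
ft_force: [-0.6, -1.1, -1.0]
grip_width: 0.156
gripper_force: 40.0
clock: 18.93
tool_pos: [620.0, 34.3, 179.7]
orientation: [3.142, -0.0, 0.021]
ft_force: [0.4, 0.7, -0.2]
grip_width: 0.154
gripper_force: 40.0
[620.03660026  34.31883594 179.65413762] [ 3.14155676e+00 -6.41167401e-05  2.07339517e-02] [-7.16045954e-02  2.62294567e-01  1.60140262e+00 -3.11604012e-05
  1.27782831e+00  1.47846678e+00]
11739 648.0469910016448 711.6511925884367 5.557387579383281 66.90688687081516
plane [-1.54160011e-03  1.46452715e-04  1.62764031e+02] [161.11930488 162.34053304 165.47189879] expect lens z 160.05413762154404
lens 680.6511925884367 36.23213722509922 err 0.3488074115632571 -0.832137225099224
-28 164.7 166.7 18.8 54.7
-20 162.4 166.8 10.9 61.7
-12 162.2 166.9 7.1 65.8
-4 162.2 167.0 5.6 66.9
4 162.2 167.0 5.9 66.6
12 162.2 167.4 6.9 65.2
20 162.3 166.7 10.4 62.2
28 164.4 167.3 16.8 55.7
```

The lens is level and centred to within 1 mm. I'll lower it 29.6 mm gently.

```bash
python3 -m inch '[[1,[0,0.06,0.3],0],[1,[0,0,0.5],0],[1,[0,0,0.6],0],[1,[0,0,0.6],0],[1,[0,0,0.5],0],[1,[0,0,0.3],0],[1,[0,0,0.15],0],[1,[0,0,0],0]]'
python3 -m inch '[[1,[0,0,0],0],[1,[0,0,0],0],[1,[0,0,0],0],[1,[0,0,0],0],[1,[0,0,0],0],[1,[0,0,0],0],[1,[0,0,0],0],[1,[0,0,0],0]]'
python3 m.py
```

```text
clock: 19.65
tool_pos: [620.1, 33.8, 149.3]
orientation: [-3.142, 0.001, 0.021]
ft_force: [-0.3, -0.5, -0.6]
grip_width: 0.155
gripper_force: 40.0
clock: 20.32
tool_pos: [620.4, 33.8, 150.1]
orientation: [-3.142, 0.0, 0.021]
ft_force: [-0.4, -0.0, -1.0]
grip_width: 0.155
gripper_force: 40.0
[620.42598305  33.80390372 150.06689239] [-3.14155577e+00  1.63490604e-05  2.08658670e-02] [-7.24264964e-02  2.92378021e-01  1.62333916e+00  3.74009865e-05
  1.22589518e+00  1.47749132e+00]
11742 648.4502454910993 711.9924499528156 5.317644119765621 66.33495441285787
plane [-5.10517507e-04  5.79130765e-04  1.33162381e+02] [131.50353174 132.74359556 135.86159576] expect lens z 130.4668923895024
lens 680.9924499528156 35.82629926631174 err 0.0075500471843952255 -0.4262992663117444
-28 135.2 137.1 18.3 54.1
-20 132.8 137.2 10.6 61.4
-12 132.6 137.0 6.7 65.4
-4 132.6 137.5 5.3 66.3
4 132.6 137.2 5.3 66.0
12 132.6 137.4 6.2 65.1
20 132.8 137.4 9.8 61.6
28 134.9 137.5 16.2 55.1
```

Run:
```python
from h import *
t,_=cap('top');s,_=cap('scene')
a=cv2.resize(t[90:300,130:520],(780,420))[:, :];b=cv2.resize(s[100:280,330:460],(0,0),fx=1,fy=1)
b2=cv2.resize(s[110:290,150:450],(300,180))
m=np.zeros((600,780,3),np.uint8);m[:420]=a;m[420:,:300]=b2;m[420:,310:440]=b
m[420:600,450:750]=cv2.resize(s[190:250,350:450],(300,180))
cv2.imwrite('pics/fin.png',cv2.convertScaleAbs(m,alpha=1.4))
```

```text
(no output)
```

View pics/fin.png

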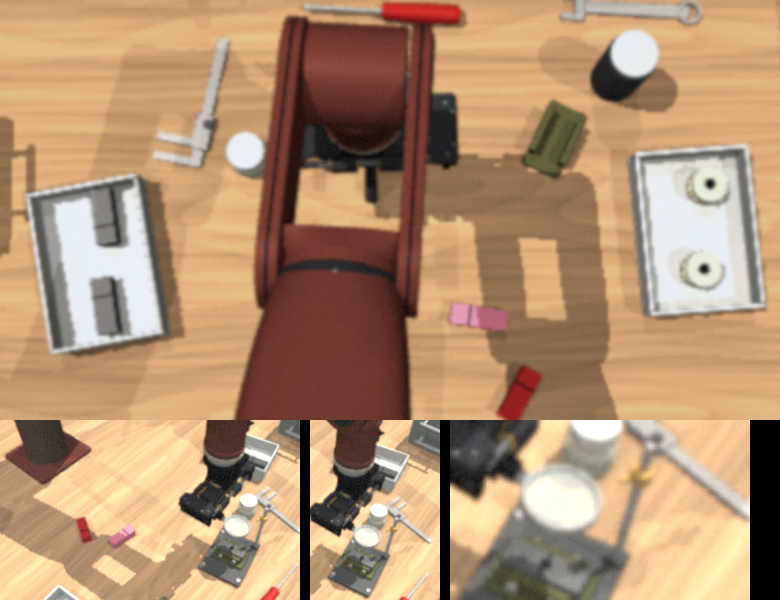

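Both bins hold their pairs: inserts at (105,215) and (105,305), spacers at (708,185) and (702,268). The bystanders are where they were. The lens is held over the mark at pointer height, clear of the post, so I'm handing in.

```bash
python3 -c "
from rig import workorder
print(workorder.finish_job())"
```

```text
the job is handed in; nothing more can be done
None
```

I handed the job in at about 20 s on the robot's clock: the spacer and insert are in their matching bins, and the loupe is held level over the wear mark. By my own measurements the lens is within about 1 mm of both the mark and the pointer's height (about 130.4 mm). No verdict came back.

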